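# Clip a circuit board into the bench holder and crank the jaw up to it

### The arm

A 6-joint arm with a two-finger parallel gripper is mounted at the origin on the work surface. World frame = base frame: x ahead of the robot, y to its left, z up, the work surface at z = 0. Lengths are in m, angles in rad, forces in N, time in s.
With the tool pointing down it reaches from about 0.3 to 0.875 m from the base axis. Payload 6.4 kg.
Tool frame: the origin (TCP) lies midway between the tips of the shut fingers; the grasp point (between the pads) lies 19 mm behind it; z points along the fingers, y is the line along which they close (so a half turn about z gives the same grasp; the last joint's range is limited). The gripper opens to 85 mm and grips with 20 to 120 N. Pads are 22 mm wide; open, the fingers measure 114 mm over their backs; the gripper's body (76 mm by 85 mm) begins 54 mm behind the grasp point. The pads swing forward as they close: fully open they stand 13 mm farther back than shut.
Start: joints at [1.144, 0.181, 1.607, -0, 1.354, -0.206], TCP at [0.126, 0.561, 0.231] pointing down, gripper open.
Joint ranges: [-2.99, 2.99], [-0.89, 2.07], [0.3, 2.58], [-1.14, 4.28], [0, 2.63], [-3.12, 3.12]. Speed limits (rad/s): [2.57, 2.57, 3.01, 3.14, 3.14, 3.14].

### API

Orientations are given as a unit quaternion [w, x, y, z].
In Python, from bench import sensors, vision, ctrl gives the robot as it stands.
- The arm moves only by the tool carry_out, never from a script. Its argument "deltas" is text: rows parted by semicolons, each of 7 numbers parted by spaces: the shift along the tool's x, y, z in mm, then the turn, a rotation vector about the tool's x, y, z in rad, then the closure, from 0 (fully open) to 1 (shut). In form: tx ty tz ax ay az claw; .... A call has 1 to 12 rows; each row is the pose to reach, as a shift and turn from the pose commanded when the call began, along the tool's axes at that moment; what a row does not reach only later rows make up. A row lasts 1/8 s, in which the tool goes at most 62.5 mm and 10.7 degrees, less where a joint would pass 70% of its speed; a pose out of reach is approached as far as the arm can. A call with a gripper value outside its range is refused whole. The fingers move at their own pace and stop on an object; the grip force is fixed at half the most. Time passes only in rows, so rows that repeat a pose let the fingers close. It gives the time, the measured TCP pose, the force, the opening and the grip force at its end, in the units of the state.
- sensors.get_obs(): the state, without advancing time (a new reading comes with each control period).
- vision.camera(name): name is "side" or "top" or "wrist"; returns the picture (480x640x3 uint8, blue, green, red); there is no depth.
- vision.camera_model(name): a dict with "K" (3x3 intrinsics, pixels), "k1" (the pictures are not rectified: a ray, as slopes to the right and down, at radius r is drawn at 1 + k1 r^2 times it, then the intrinsics apply), "extrinsics" (4x4, takes a point from world to camera coordinates); the wrist camera has in their place "hand_eye" (4x4, takes a point from camera to tool coordinates, whose origin is the TCP and whose axes are the flange's). Camera axes: x right, y down, z forward; pixel columns grow to the right and rows downward; lengths in m; the calibration is good to about 2 mm. A picture is of the moment at which its call begins: read the wrist's pose just before it. camera_model takes no time and is no camera call.
- ctrl.hand_in(): hands the job in; it is judged then, once.
The state is a dict: "time_s": time; "q": joint angles; "dq": joint speeds; "joint_efforts": joint torques, N m; "eef_pos": TCP position; "eef_rot": TCP orientation; "wrist_force": force on the tool from outside, world axes, zero at the start; "torque": the same for the moment, N m; "opening": opening from 0.0 (shut) to 1.0 (fully open); "grasp_force": force on a finger pad.
Only numpy, scipy, OpenCV 4.12 (cv2) and the standard library are available. Lean on these libraries where they do the work, as an engineer would, in place of code of your own. Each camera call takes 0.05 s, during which the arm holds its last target. There are 200 camera calls.

### The job

Take the wider of the two circuit boards out of the rack and press its bottom edge straight down into the sprung clip of the board holder until it is fully home, upright and about midway along the clip. Then turn the holder's crank clockwise until the sprung pad on the sliding jaw is pushed about half-way in by the board's side edge (not bottomed out), and let go. Leave the narrower board standing in its slot.

Things in the scene. Friction and masses are not known exactly. Their poses are not given: they have to be found in the camera images.
- wide_board: Board to mount: green, flat, 5 mm thick (x), 120 mm wide (y), 82 mm high, about 100 g; on top a centred black grip bar, 12 mm thick, 60 mm long, 82 to 102 mm above the bottom edge. Components on the -x face, up to 4 mm proud, lie 41 to 70 mm above the bottom edge. Origin: middle of the bottom edge; z up. Either face may point either way in the holder.
- narrow_board: The other board in the rack, to be left there: same height, thickness and grip bar but only 80 mm wide. Same origin and axes.
- rack: Grey rack fixed to the bench, 140 (x) by 150 (y) mm, two slots along its y at x = -35 and +35 mm, 6.5 mm wide, floor 8 mm and rail tops 30 mm above the bench. A board stands loosely in each (it may lean a few degrees); which is where varies. Origin: centre of the underside.
- holder: Grey metal holder fixed to the bench, 90 mm wide (x), 12 mm thick base from y = -225 to +75 mm. Along y: dark end-stop post (face at +64 mm, 62 mm high), black sprung clip (-40 to +40), sliding steel jaw with white pad, gear housing and crank (axis at -180). Origin: on the bench below the clip's middle; z up. The board's plane goes along y.
- clip_seat (a point): Middle of the clip's channel floor (channel 7 mm wide, 8 deep), 12 mm above the bench; holder's axes. A board fully home has its origin here, within about 10 mm along y. Two sprung jaws part along x: shut gap 1.5 mm, from 9 to 27 mm above here; sloping lips above open to 18 mm wide at 41 mm. Each shuts with 4.5 N + 2.5 N/mm; pressing in peaks near 16 N at the lips, then 5 to 8 N.
- crank (a joint): Angle of the crank (rad), 0 to 4.5, growing clockwise seen from above. At 0 the crank arm points along the holder's -y, away from the clip. Each rad moves the jaw 10 mm towards the clip (+y). It stays where it is left; turning it takes about 3 N at the knob.
- crank_axis (a point): Point on the crank's vertical turning axis, 80 mm above the bench.
- crank_knob (a point): Middle of the crank's upright black knob: 20 mm diameter, 60 to 100 mm above the bench; this point is 80 mm above the bench, 45 mm from the crank axis. The knob spins freely on its pin, so the gripper need not turn as it follows the circle. The crank arm lies 50 to 60 mm above the bench.
- jaw (a joint): Travel of the sliding jaw towards the clip (m), 0 to 0.045, 0.010 per rad of crank. The jaw and its pad are at most 47 mm above the bench. The face of the uncompressed pad lies at holder y = -82 mm + jaw travel; the side edge of a centred board lies at y = -60 mm.
- pad (a joint): How far the sprung white pad (50 mm wide, 26 to 46 mm above the bench) is pushed back into the jaw (m): 0 free, 0.012 bottomed out; 1 N plus 0.35 N per mm.

How it is judged:
By the outcome, as a careful person would: the job done as asked, in the order asked, and still so for the second after the job is handed in, with the robot touching nothing.
It also fails if it takes over 51 s, if anything falls off the work surface, if the arm or the gripper's body presses on something with over 40 N, if the wrist force passes 120 N, or if a joint passes its speed limit or range.

## Working session

There is one attempt and no reset: what is moved stays moved. The work goes in short steps, Python scripts to look and compute and a tool call to move; the robot and the scene stay as the last step left them, time stands still between calls to the robot, and variables do not carry over. Pictures are saved under pics/ and viewed, at most 10 in all, crops included, and the job is handed in when it is done.

Besides the shell and the picture viewer there is one more tool, called after "Call:" as name(argument=value, ...) on one line, values as JSON. carry_out: Moves the arm, as the interface text tells. Its arguments: {"type":"object","properties":{"deltas":{"type":"string"}},"required":["deltas"]}

```bash
mkdir -p pics; ls; python3 - <<'E'
from bench import sensors, vision, ctrl
import cv2,json
for n in ("top","side"):
    cv2.imwrite(f"pics/{n}0.png",vision.camera(n))
    m=vision.camera_model(n); print(n,m)
print(vision.camera_model("wrist")); print(sensors.get_obs())
E
```

```text
pics
top {'K': array([[547.49797998,   0.        , 315.8761199 ],
       [  0.        , 547.49797998, 235.5221329 ],
       [  0.        ,   0.        ,   1.        ]]), 'k1': -0.03482499909274698, 'extrinsics': array([[-0.02434803, -0.99964412, -0.01089956,  0.07015241],
       [-0.99642832,  0.02514864, -0.08061109,  0.56964021],
       [ 0.08085651,  0.0088979 , -0.99668604,  1.0060622 ],
       [ 0.        ,  0.        ,  0.        ,  1.        ]])}
side {'K': array([[504.73998317,   0.        , 321.38579053],
       [  0.        , 504.73998317, 239.12360226],
       [  0.        ,   0.        ,   1.        ]]), 'k1': -0.11743629489455515, 'extrinsics': array([[-0.99985643, -0.0044217 , -0.01635729,  0.56879645],
       [ 0.0105449 ,  0.59326362, -0.80493918,  0.05287077],
       [ 0.01326338, -0.8049961 , -0.59313182,  0.95473903],
       [ 0.        ,  0.        ,  0.        ,  1.        ]])}
{'K': array([[387.35805782,   0.        , 323.10140447],
       [  0.        , 387.35805782, 236.23326039],
       [  0.        ,   0.        ,   1.        ]]), 'k1': -0.07233498704264962,
[... 355 characters left out ...]
{'time_s': 0.1, 'q': array([ 1.14368869e+00,  1.81463609e-01,  1.60789125e+00, -2.00761943e-06,
        1.35380575e+00, -2.06294473e-01]), 'dq': array([ 0.00040391, -0.00249386, -0.00166526, -0.00081122,  0.00031861,
        0.0005027 ]), 'joint_efforts': array([ 8.99085580e-05, -4.45880198e+01, -3.52230406e+01, -3.84907717e-04,
        4.29494830e-03, -2.67828102e-05]), 'eef_pos': array([0.12571157, 0.56058802, 0.23048411]), 'eef_rot': array([-2.43226289e-04,  1.10182169e-01,  9.93911100e-01, -7.45296653e-04]), 'wrist_force': array([ 1.05546103e-04,  3.18599240e-02, -1.29809317e-01]), 'torque': array([-0.01133978, -0.02150588, -0.02323115]), 'grasp_force': 0.0, 'opening': 0.998891606997512}
```

View pics/top0.png

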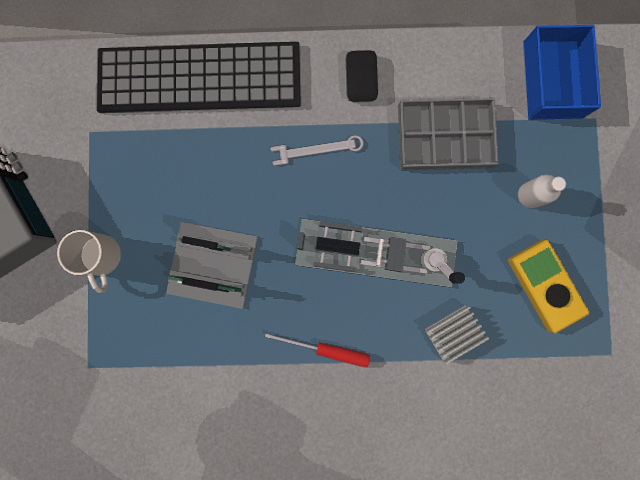

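View pics/side0.png

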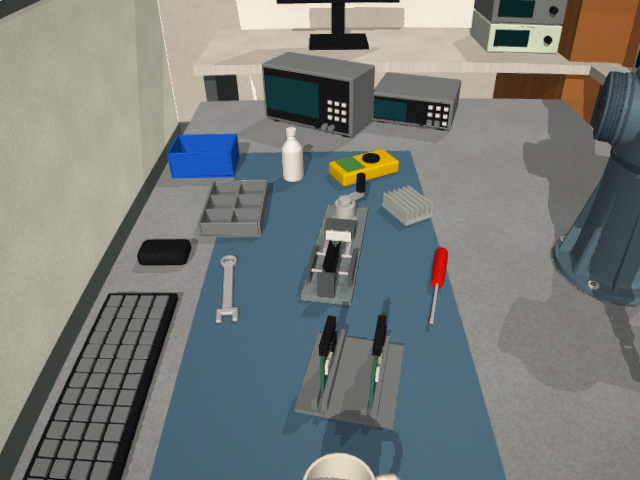

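The top view shows the rack around (213,265) with bars at (207,244) and (210,285). The clip is at (338,246), the crank axis at (435,260) and the knob at (457,278). Next I'll convert the pixels to positions and zoom in on the crops.

```bash
cat > h.py <<'E'
import numpy as np, cv2
from bench import sensors, vision, ctrl
from scipy.spatial.transform import Rotation as R
def cam(name,obs=None):
    m=vision.camera_model(name); K=m["K"]; k1=m["k1"]
    if name=="wrist":
        q=obs["eef_rot"]; T=np.eye(4); T[:3,:3]=R.from_quat([q[1],q[2],q[3],q[0]]).as_matrix(); T[:3,3]=obs["eef_pos"]
        C=T@m["hand_eye"]
    else: C=np.linalg.inv(m["extrinsics"])
    return K,k1,C
def px2w(c,uv,z):
    K,k1,C=c; p=((np.atleast_2d(uv).astype(float)-K[:2,2])/[K[0,0],K[1,1]]); u=p.copy()
    for _ in range(10): u=p/(1+k1*(u**2).sum(1,keepdims=True))
    d=np.c_[u,np.ones(len(u))]@C[:3,:3].T; o=C[:3,3]
    return (o+d*((z-o[2])/d[:,2])[:,None])[:,:2]
def w2px(c,P):
    K,k1,C=c; P=np.atleast_2d(P); p=(P-C[:3,3])@C[:3,:3]; u=p[:,:2]/p[:,2:]
    u=u*(1+k1*(u**2).sum(1,keepdims=True)); return u*[K[0,0],K[1,1]]+K[:2,2]
def blobs(mask,c,z,amin=30):
    for cn in cv2.findContours(mask,cv2.RETR_EXTERNAL,cv2.CHAIN_APPROX_NONE)[0]:
        if cv2.contourArea(cn)<amin: continue
        w=px2w(c,cn[:,0],z); r=cv2.minAreaRect((w*1000).astype(np.float32)); print("px",cn[:,0].mean(0).round(),"mm",np.round(r[0],1),np.round(r[1],1),round(r[2],1))
E
python3 - <<'E'
from h import *
c=cam("top"); im=cv2.imread("pics/top0.png"); hsv=cv2.cvtColor(im,cv2.COLOR_BGR2HSV)
roi=np.zeros(im.shape[:2],np.uint8); roi[215:310,160:470]=255
blk=((im.max(2)<45)*255).astype(np.uint8)&roi
print("black @110mm"); blobs(blk,c,.11)
grn=cv2.inRange(hsv,(40,60,20),(85,255,255))&roi
print("green @90"); blobs(grn,c,.09,4)
print("knob@100",px2w(c,[458,278],.1),"axis@60",px2w(c,[434,260],.06))
big=cv2.resize(im[210:315,160:475],None,fx=2.5,fy=2.5,interpolation=cv2.INTER_CUBIC); cv2.imwrite("pics/topc.png",big)
E
```

```text
black @110mm
px [209. 285.] mm [484.1 243.2] [105.4  11.9] 78.0
px [457. 277.] mm [ 487.  -183.5] [25.8 17.1] 88.5
px [338. 246.] mm [545.8  18.4] [73.2 21.2] 80.7
px [202. 243.] mm [556.1 250.9] [73.5 12.3] 76.0
green @90
px [229. 288.] mm [477.3 210.4] [40.7  8. ] 78.0
px [176. 278.] mm [497.8 303.9] [26.3  6.5] 81.6
px [223. 247.] mm [548.8 219.4] [23.  5.] 70.3
px [180. 239.] mm [565.7 294.6] [5.3 3.5] 88.6
knob@100 [[ 0.4851468  -0.18848466]] axis@60 [[ 0.51852791 -0.1564474 ]]
```

View pics/topc.png

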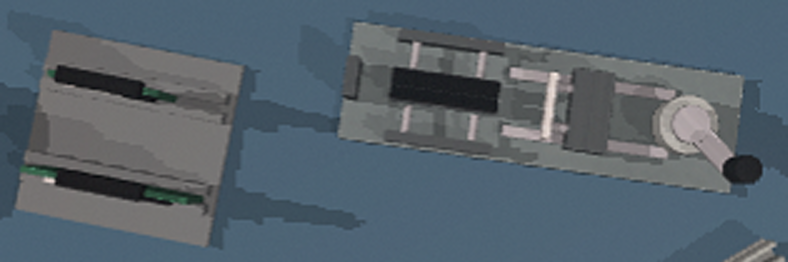

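The nearer board at (209,285) spans about 120 mm, so it is the wide one. The crank has already turned about 0.6 rad, with the knob down-right of the axis. I'll move over the holder for a wrist view first, then go to the rack.

```bash
cat >> h.py <<'E'
def delta(x,y,z,yaw):
    "mm / deg targets (world TCP, angle of tool x) -> tool shift mm and turn"
    o=sensors.get_obs(); q=o["eef_rot"]; M=R.from_quat([q[1],q[2],q[3],q[0]])
    a=np.radians(yaw); c,s=np.cos(a),np.sin(a)
    N=R.from_matrix(np.array([[c,s,0],[s,-c,0],[0,0,-1]]))
    t=M.inv().apply(np.array([x,y,z])-1000*o["eef_pos"]); r=(M.inv()*N).as_rotvec()
    print("t",o["time_s"],"delta mm",t.round(1),"rot",r.round(3),"F",o["wrist_force"].round(1),"op",round(o["opening"],3),"gf",round(o["grasp_force"],1),"pos",(o["eef_pos"]*1000).round(1))
E
python3 - <<'E'
from h import *
delta(533,-50,240,80)
E
```

```text
t 0.1 delta mm [-531.1 -506.6   -8.9] rot [-1.000e-03  1.000e-03  1.525e+00] F [ 0.   0.  -0.1] op 0.999 gf 0.0 pos [125.7 560.6 230.5]
```

Call:
carry_out(deltas="-531 -507 -9 0 0 1.525 0; -531 -507 -9 0 0 1.525 0; -531 -507 -9 0 0 1.525 0; -531 -507 -9 0 0 1.525 0; -531 -507 -9 0 0 1.525 0; -531 -507 -9 0 0 1.525 0; -531 -507 -9 0 0 1.525 0; -531 -507 -9 0 0 1.525 0; -531 -507 -9 0 0 1.525 0; -531 -507 -9 0 0 1.525 0; -531 -507 -9 0 0 1.525 0; -531 -507 -9 0 0 1.525 0")

```text
time_s: 1.6
eef_pos: [0.5338, -0.0524, 0.2399]
eef_rot: [-0.0, 0.767, 0.642, -0.0]
wrist_force: [0.1, 0.6, 0.7]
opening: 0.999
grasp_force: 0.0
```

```bash
python3 - <<'E'
from h import *
import pickle
o=sensors.get_obs(); im=vision.camera("wrist"); cv2.imwrite("pics/w1.png",im); pickle.dump(o,open("o1.pkl","wb"))
delta(484,222,240,78)
E
```

```text
t 1.65 delta mm [ 264.9 -100.9   -0.9] rot [0.002 0.003 0.03 ] F [-1.1 -5.4  1. ] op 0.995 gf 0.0 pos [536.1 -56.7 240. ]
```

View pics/w1.png

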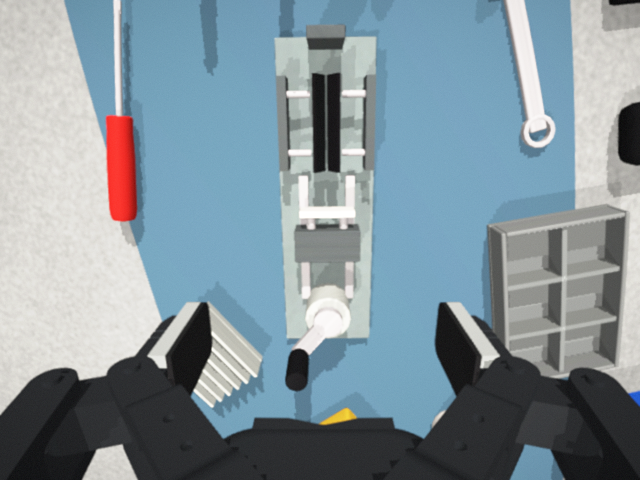

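Wrist view, with the holder straight ahead: clip at (327,73–172), post at (325,37), pad bar at (327,212), crank axis near (326,316) and the knob leaning from (299,355) to (296,383). I'll work out the holder pose from these.

```bash
python3 - <<'E'
from h import *
import pickle
c=cam("wrist",pickle.load(open("o1.pkl","rb"))); im=cv2.imread("pics/w1.png"); hsv=cv2.cvtColor(im,cv2.COLOR_BGR2HSV)
m=((im.max(2)<40)*255).astype(np.uint8); r=np.zeros_like(m); r[60:190,300:350]=255
print("clip@53"); blobs(m&r,c,.053); 
r[:]=0; r[340:395,280:315]=255
print("knob@100(px contour)"); 
cn=max(cv2.findContours(m&r,cv2.RETR_EXTERNAL,cv2.CHAIN_APPROX_NONE)[0],key=cv2.contourArea)[:,0]
print(cn.min(0),cn.max(0))
P=lambda n,uv,z: print(n,(px2w(c,uv,z)*1000).round(1).tolist())
P("base corners",[(276,38),(377,37),(369,338),(287,338)],.012)
P("clip seam ends@53",[(327,73),(327,172)],.053)
P("hub@60..65",[(326,318)],.062); P("knob top",[(296,379)],.1); P("knob mid",[(297,370)],.08)
P("pad bar top front edge/back@46",[(327,206),(327,217)],.046)
P("post front top@62",[(326,48)],.062)
t=cam("top"); print("top: clip@53",(px2w(t,[(338,246)],.053)*1000).round(1),"axis",(px2w(t,[(436,259)],.062)*1000).round(1))
E
```

```text
clip@53
px [333. 122.] mm [554.6  15.5] [77.6  8.4] 80.3
px [318. 122.] mm [543.1  17.6] [77.6  8.7] 80.3
knob@100(px contour)
[286 350] [307 389]
base corners [[518.8, 96.9], [606.7, 82.0], [556.2, -213.3], [468.1, -197.4]]
clip seam ends@53 [[556.7, 55.3], [542.9, -22.6]]
hub@60..65 [[518.7, -153.7]]
knob top [[486.1, -187.2]]
knob mid [[484.6, -192.2]]
pad bar top front edge/back@46 [[537.6, -53.1], [535.8, -63.0]]
post front top@62 [[558.9, 72.5]]
top: clip@53 [[548.6  15.9]] axis [[ 520.2 -159.7]]
```

Call:
carry_out(deltas="265 -101 0 0 0 0.03 0.3; 265 -101 0 0 0 0.03 0.3; 265 -101 0 0 0 0.03 0.3; 265 -101 0 0 0 0.03 0.3; 265 -101 0 0 0 0.03 0.3; 265 -101 0 0 0 0.03 0.3; 265 -101 0 0 0 0.03 0.3; 265 -101 0 0 0 0.03 0.3")

```text
time_s: 2.65
eef_pos: [0.4799, 0.2275, 0.2402]
eef_rot: [0.0, 0.776, 0.63, -0.0]
wrist_force: [-0.2, -0.5, -0.6]
opening: 0.698
grasp_force: 0.0
```

```bash
python3 - <<'E'
from h import *
import pickle
o=sensors.get_obs(); im=vision.camera("wrist"); cv2.imwrite("pics/w2.png",im); pickle.dump(o,open("o2.pkl","wb")); print(o["eef_pos"],o["dq"].round(3))
E
```

```text
[0.4799244  0.22747782 0.24015311] [-0.002 -0.001 -0.002  0.001 -0.001  0.004]
```

View pics/w2.png

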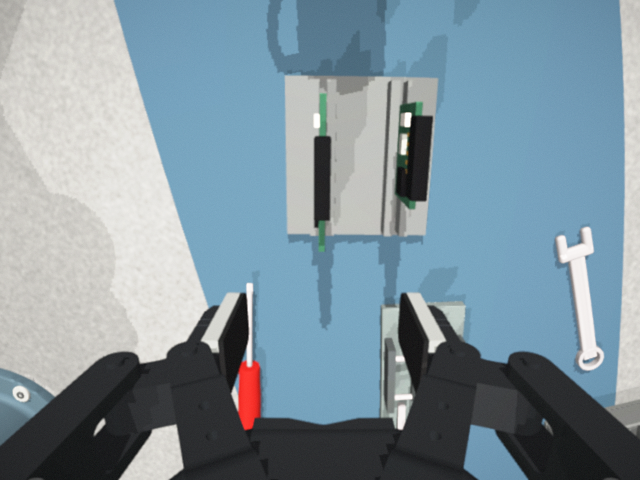

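The wide board is on the left: bar at (322,137–227), green edges from row 95 to 250. It stands nearly upright, while the narrow one on the right leans away.

```bash
python3 - <<'E'
from h import *
import pickle
c=cam("wrist",pickle.load(open("o2.pkl","rb"))); im=cv2.imread("pics/w2.png")
m=((im.max(2)<45)*255).astype(np.uint8); r=np.zeros_like(m); r[120:240,305:340]=255
print("bar@110"); blobs(m&r,c,.110); cn=max(cv2.findContours(m&r,cv2.RETR_EXTERNAL,cv2.CHAIN_APPROX_NONE)[0],key=cv2.contourArea)[:,0]; print(cn.min(0),cn.max(0))
print("green ends@90",(px2w(c,[(323,95),(322,250)],.09)*1000).round(1), "rack corners@0",(px2w(c,[(286,75),(438,79),(425,235),(288,235)],.008)*1000).round(1))
delta(482,241,83,78)
E
```

```text
bar@110
px [321. 181.] mm [485.8 257.4] [63.4  9.7] 77.8
[315 137] [329 226]
green ends@90 [[499.  316.4]
 [474.  201.7]] rack corners@0 [[470.8 345.3]
 [606.3 314.1]
 [573.7 168.5]
 [437.7 197.2]]
t 2.7 delta mm [ 13.7  -0.8 157.2] rot [-0.     0.     0.003] F [ 0.7 -0.   0.7] op 0.7 gf 0.0 pos [480.  227.5 240.2]
```

Call:
carry_out(deltas="31 -0.5 20 0 0 0.003 0.4; 31 -0.5 80 0 0 0.003 0.4; 31 -0.5 130 0 0 0.003 0.4; 31 -0.5 156 0 0 0.003 0.4; 31 -0.5 156 0 0 0.003 0.4; 31 -0.5 156 0 0 0.003 0.9; 31 -0.5 156 0 0 0.003 1; 31 -0.5 156 0 0 0.003 1; 31 -0.5 156 0 0 0.003 1; 31 -0.5 156 0 0 0.003 1; 31 -0.5 156 0 0 0.003 1")

```text
time_s: 4.08
eef_pos: [0.4866, 0.2594, 0.0863]
eef_rot: [0.001, 0.777, 0.63, 0.001]
wrist_force: [-1.9, -1.1, 6.3]
opening: 0.127
grasp_force: 59.6
```

```bash
python3 - <<'E'
from h import *
delta(486,258,184,77.8)
E
```

```text
t 4.075 delta mm [ -1.3  -0.1 -97.7] rot [ 0.003 -0.001  0.005] F [-1.9 -1.1  6.3] op 0.127 gf 59.6 pos [486.6 259.4  86.3]
```

Call:
carry_out(deltas="0 0 -20 0 0 0 1; 0 0 -50 0 0 0 1; 0 0 -90 0 0 0 1; 0 0 -100 0 0 0 1; 0 0 -100 0 0 0 1")

```text
time_s: 4.7
eef_pos: [0.4858, 0.2592, 0.1848]
eef_rot: [0.0, 0.777, 0.63, 0.001]
wrist_force: [0.9, -0.8, -0.7]
opening: 0.129
grasp_force: 58.8
```

```bash
python3 - <<'E'
from h import *
cv2.imwrite("pics/s3.png",np.hstack([vision.camera("side")[150:450,220:460],vision.camera("wrist")[0:300,160:500]]))
delta(549.3,16.2,184,80.2)
E
```

```text
t 4.8 delta mm [-224.   113.4   -1.1] rot [-0.002  0.001 -0.037] F [ 0.2 -0.1 -0.2] op 0.122 gf 58.8 pos [484.6 258.8 182.9]
```

View pics/s3.png

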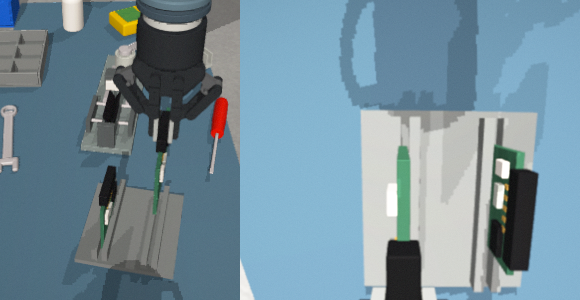

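The board is held upright and centred under the bar, with the narrow board left standing. Next I move over the clip.

Call:
carry_out(deltas="-55 28 0 0 0 -0.01 1; -110 56 0 0 0 -0.037 1; -165 84 0 0 0 -0.037 1; -210 106 0 0 0 -0.037 1; -224 113 0 0 0 -0.037 1; -224 113 0 0 0 -0.037 1; -224 113 0 0 0 -0.037 1")

```text
time_s: 5.68
eef_pos: [0.5491, 0.018, 0.1835]
eef_rot: [-0.001, 0.765, 0.645, -0.0]
wrist_force: [-0.8, -0.1, -1.1]
opening: 0.126
grasp_force: 58.8
```

```bash
python3 - <<'E'
from h import *
im=np.hstack([vision.camera("side")[150:400,240:440],vision.camera("top")[190:440,270:520]]); cv2.imwrite("pics/s4.png",cv2.resize(im,None,fx=1.7,fy=1.7,interpolation=cv2.INTER_CUBIC))
delta(549.3,16.2,184,80.2)
E
```

```text
t 5.775 delta mm [-1.9  0.3 -0. ] rot [-0.001 -0.     0.002] F [-0.3  0.5 -0. ] op 0.129 gf 58.8 pos [549.3  18.2 184. ]
```

View pics/s4.png

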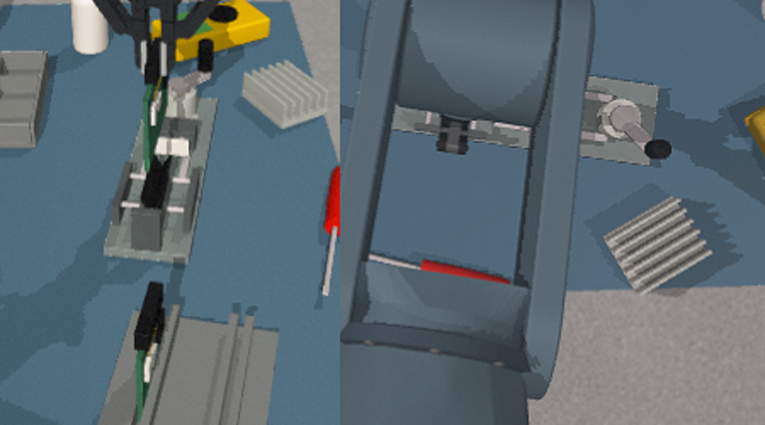

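The board is aligned above the clip, so I press down in stages while watching the force.

Call:
carry_out(deltas="-2 0.3 20 0 0 0 1; -2 0.3 40 0 0 0 1; -2 0.3 50 0 0 0 1; -2 0.3 56 0 0 0 1; -2 0.3 62 0 0 0 1; -2 0.3 66 0 0 0 1; -2 0.3 70 0 0 0 1; -2 0.3 74 0 0 0 1; -2 0.3 78 0 0 0 1; -2 0.3 78 0 0 0 1")

```text
time_s: 7.02
eef_pos: [0.55, 0.0146, 0.1075]
eef_rot: [0.0, 0.765, 0.644, 0.0]
wrist_force: [-3.0, 1.1, 6.3]
opening: 0.125
grasp_force: 60.2
```

Call:
carry_out(deltas="0 0 4 0 0 0 1; 0 0 8 0 0 0 1; 0 0 12 0 0 0 1; 0 0 15 0 0 0 1; 0 0 17 0 0 0 1; 0 0 17 0 0 0 1")

```text
time_s: 7.78
eef_pos: [0.5499, 0.0146, 0.0905]
eef_rot: [0.0, 0.765, 0.644, 0.0]
wrist_force: [-3.9, 0.0, 6.5]
opening: 0.124
grasp_force: 60.3
```

Call:
carry_out(deltas="0 0 1.5 0 0 0 1; 0 0 3 0 0 0 1; 0 0 3 0 0 0 1")

```text
time_s: 8.15
eef_pos: [0.5509, 0.0144, 0.0902]
eef_rot: [0.001, 0.765, 0.644, 0.0]
wrist_force: [-10.3, 1.5, 25.8]
opening: 0.122
grasp_force: 63.6
```

It is home: the force rose to 26 N with no further travel. I'll ease off, release and retreat.

Call:
carry_out(deltas="0 0 -3 0 0 0 1; 0 0 -3 0 0 0 0.4; 0 0 -3 0 0 0 0.4; 0 0 -3 0 0 0 0.4; 0 0 -20 0 0 0 0.4; 0 0 -70 0 0 0 0.4; 0 0 -120 0 0 0 0.4; 0 0 -150 0 0 0 0.4; 0 0 -150 0 0 0 0.4")

```text
time_s: 9.28
eef_pos: [0.5518, 0.0142, 0.2407]
eef_rot: [0.003, 0.765, 0.644, 0.002]
wrist_force: [-0.4, 0.3, 1.2]
opening: 0.604
grasp_force: 0.0
```

```bash
python3 - <<'E'
from h import *
import pickle
o=sensors.get_obs(); im=vision.camera("wrist"); cv2.imwrite("pics/w5.png",im); pickle.dump(o,open("o5.pkl","wb"))
c=cam("wrist",o); m=((im.max(2)<45)*255).astype(np.uint8); m[:60]=0; m[300:]=0; m[:,:240]=0; m[:,420:]=0
print("bar@114"); blobs(m,c,.114)
delta(486,-189,190,80.2)
cv2.imwrite("pics/w5.png",np.hstack([im[:420,200:520],vision.camera("side")[100:400,200:480].repeat(1,0) if 0 else cv2.resize(vision.camera("side")[150:350,260:420],(336,420))]))
E
```

```text
bar@114
px [317. 205.] mm [550.7  24.6] [79.  19.8] 80.5
t 9.325 delta mm [-211.4  -29.2   48.2] rot [0.004 0.    0.   ] F [ 0.2 -0.1 -0.6] op 0.6 gf 0.0 pos [550.6  14.4 238.3]
```

View pics/w5.png

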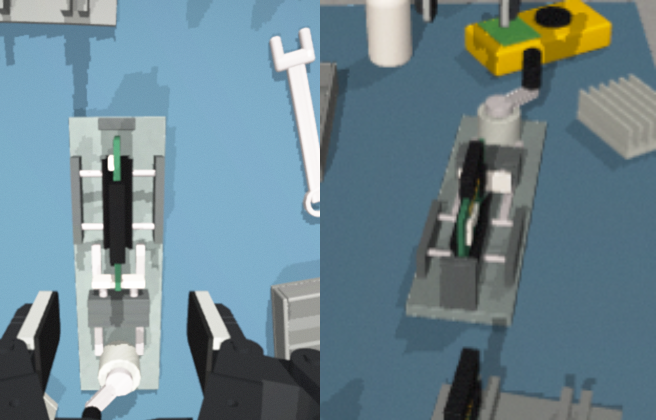

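The board stands upright in the clip: bar at (317,205) in the full image, green ends at rows 137 and 291. The pad at (318,281) is not pressed yet. I'll check the y centring and go to the knob.

```bash
cat >> h.py <<'E'
O=np.array([549.3,16.2]); ey=np.array([.170,.985]); ex=np.array([.985,-.170])
def hold(w): d=w*1000-O; return np.c_[d@ex,d@ey].round(1)
E
python3 - <<'E'
from h import *
import pickle
c=cam("wrist",pickle.load(open("o5.pkl","rb")))
print("board ends@94",hold(px2w(c,[(317,137),(318,291)],.094)),"pad front/back@46",hold(px2w(c,[(318,275),(318,287)],.046)),"post face@62",hold(px2w(c,[(317,130)],.062)))
delta(485,-189.5,150,80.2)
E
```

```text
board ends@94 [[  0.   59.9]
 [  0.1 -62.1]] pad front/back@46 [[ -0.1 -67.9]
 [ -0.2 -80.1]] post face@62 [[-0.2 64.2]]
t 9.375 delta mm [-212.1  -29.1   86.7] rot [0.001 0.    0.   ] F [-0.7 -0.4 -1.2] op 0.6 gf 0.0 pos [549.7  14.6 236.7]
```

Call:
carry_out(deltas="-50 -8 0 0 0 0 0.4; -110 -16 0 0 0 0 0.4; -160 -24 0 0 0 0 0.4; -212 -29 0 0 0 0 0.4; -212 -29 40 0 0 0 0.4; -212 -29 88 0 0 0 0.4; -212 -29 88 0 0 0 0.4")

```text
time_s: 10.25
eef_pos: [0.4814, -0.1872, 0.1433]
eef_rot: [-0.005, 0.765, 0.644, -0.002]
wrist_force: [1.2, 0.6, -0.8]
opening: 0.595
grasp_force: 0.0
```

```bash
python3 - <<'E'
from h import *
delta(485,-189.5,70,80.2)
im=vision.camera("wrist"); cv2.imwrite("pics/w6.png",np.hstack([im,cv2.resize(vision.camera("top")[200:320,400:500],None,fx=4,fy=4)])[:, :] if 0 else im)
E
```

```text
t 10.25 delta mm [-2.   4.7 73.3] rot [-0.01  -0.005 -0.001] F [ 1.2  0.6 -0.8] op 0.595 gf 0.0 pos [ 481.4 -187.2  143.3]
```

View pics/w6.png

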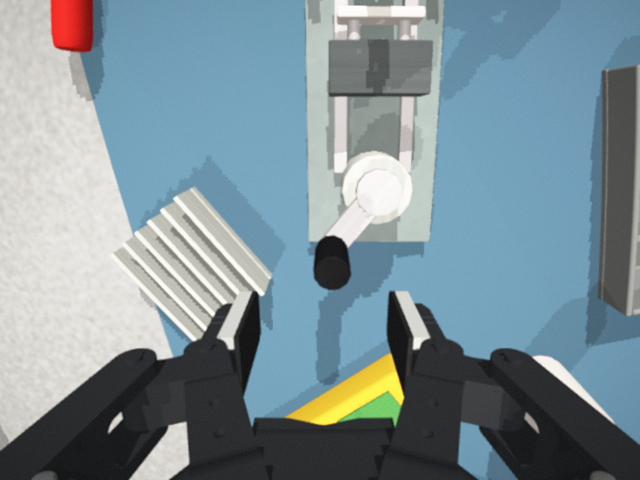

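The knob is at (332,265), nearly centred between the fingers. I'll get its position and the crank angle, then take hold.

```bash
python3 - <<'E'
from h import *
o=sensors.get_obs(); c=cam("wrist",o)
im=cv2.imread("pics/w6.png"); m=((im.max(2)<40)*255).astype(np.uint8); r=np.zeros_like(m); r[225:295,305:360]=255
cn=max(cv2.findContours(m&r,cv2.RETR_EXTERNAL,cv2.CHAIN_APPROX_NONE)[0],key=cv2.contourArea)[:,0]; print(cn.min(0),cn.max(0))
k=px2w(c,[(332,cn.max(0)[1]-16)],.1); a=px2w(c,[(380,192)],.065)
print("knob",k*1000,hold(k),"axis",a*1000,hold(a)); h=hold(k)[0]-[0,-180]; print("len",np.hypot(*h),"theta",np.arctan2(-h[0],-h[1]))
print("pad front/back@46",hold(px2w(c,[(380,7),(380,17)],.046)))
delta(*(k[0]*1000),69,80.2)
E
```

```text
[315 237] [349 288]
knob [[ 487.51820554 -192.28963042]] [[ -25.4 -215.9]] axis [[ 521.77536682 -161.50172694]] [[   3.1 -179.7]]
len 43.97692576795245 theta 0.6157557282328928
pad front/back@46 [[  2.3 -75.9]
 [  2.5 -81.3]]
t 10.3 delta mm [-3.4  5.2 77.2] rot [-0.005 -0.003 -0.   ] F [-0.2 -0.1  1.3] op 0.606 gf 0.0 pos [ 483.4 -188.3  146.3]
```

Call:
carry_out(deltas="-1.5 0.5 30 0 0 0 0.4; -1.5 0.5 60 0 0 0 0.4; -1.5 0.5 78 0 0 0 0.4; -1.5 0.5 78 0 0 0 0.4; -1.5 0.5 78 0 0 0 1; -1.5 0.5 78 0 0 0 1; -1.5 0.5 78 0 0 0 1; -1.5 0.5 78 0 0 0 1; -1.5 0.5 78 0 0 0 1")

```text
time_s: 11.42
eef_pos: [0.486, -0.1916, 0.0719]
eef_rot: [0.001, 0.765, 0.644, 0.0]
wrist_force: [-2.6, 0.4, 5.0]
opening: 0.215
grasp_force: 58.4
```

```bash
python3 - <<'E'
from h import *
delta(485,-190,70,80.2)
o=sensors.get_obs(); h=hold(o["eef_pos"][None,:2])[0]-[0,-180]; t0=np.arctan2(-h[0],-h[1]); L=np.hypot(*h); print("theta",t0,"len",L)
# tool axes x=+ey, y=+ex; knob rel = 45*(-sin th, -cos th) in (ex,ey)
for th in np.arange(t0,2.95,.2): print(round(th,2), np.round([45*(np.cos(t0)-np.cos(th)),45*(np.sin(t0)-np.sin(th))],1))
E
```

```text
t 11.425 delta mm [ 1.4 -1.3  1.9] rot [0.002 0.001 0.   ] F [-2.6  0.4  5. ] op 0.215 gf 58.4 pos [ 486.  -191.6   71.9]
theta 0.6502274647484393 len 44.60100895719737
0.65 [0. 0.]
0.85 [ 6.1 -6.6]
1.05 [ 13.4 -11.8]
1.25 [ 21.6 -15.5]
1.45 [ 30.4 -17.4]
1.65 [ 39.4 -17.6]
1.85 [ 48.2 -16. ]
2.05 [ 56.6 -12.7]
2.25 [64.1 -7.8]
2.45 [70.5 -1.4]
2.65 [75.5  6. ]
2.85 [78.9 14.3]
```

The knob is held and sits 44.6 mm from the axis, which matches, at θ≈0.65. Turning clockwise along the arc.

Call:
carry_out(deltas="6.1 -6.6 0 0 0 0 1; 13.4 -11.8 0 0 0 0 1; 21.6 -15.5 0 0 0 0 1; 30.4 -17.4 0 0 0 0 1; 39.4 -17.6 0 0 0 0 1; 48.2 -16 0 0 0 0 1; 56.6 -12.7 0 0 0 0 1; 64.1 -7.8 0 0 0 0 1; 70.5 -1.4 0 0 0 0 1; 74.5 4 0 0 0 0 1; 74.5 4 0 0 0 0 1")

```text
time_s: 12.8
eef_pos: [0.5031, -0.1185, 0.0719]
eef_rot: [0.001, 0.765, 0.644, 0.0]
wrist_force: [-0.2, -1.3, 7.1]
opening: 0.217
grasp_force: 59.6
```

```bash
python3 - <<'E'
from h import *
import pickle
o=sensors.get_obs(); im=vision.camera("wrist"); pickle.dump(o,open("o7.pkl","wb")); s=vision.camera("side")
h=hold(o["eef_pos"][None,:2])[0]-[0,-180]; print("theta",np.arctan2(-h[0],-h[1])%6.283,"len",np.hypot(*h),o["wrist_force"],o["opening"],o["grasp_force"])
cv2.imwrite("pics/w7f.png",im); cv2.imwrite("pics/w7.png",np.hstack([im[:,160:500],cv2.resize(s[190:310,290:390],(400,480),interpolation=cv2.INTER_CUBIC)]))
E
```

```text
theta 2.621901431738499 len 45.50835088200846 [-0.16897321 -1.34526729  7.10219534] 0.21747588661857215 59.598437547683716
```

View pics/w7.png

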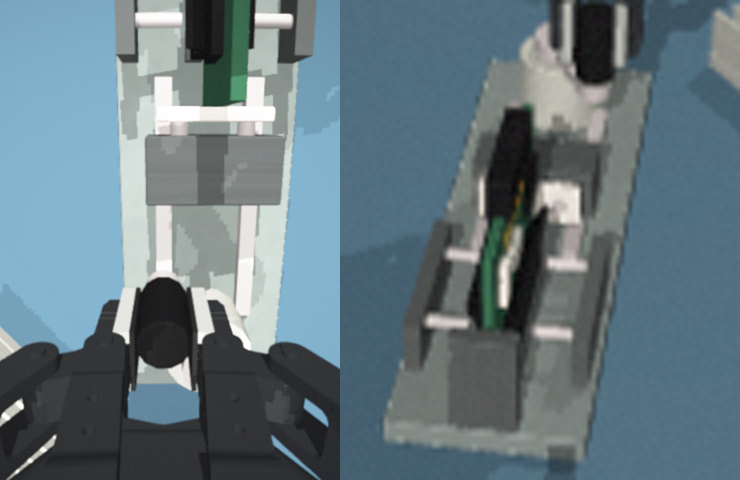

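Pad plate at rows 106–121, touching the board edge, and jaw body front at row 136. I'll compare the pad-to-jaw gap with the earlier free view to get the compression.

```bash
python3 - <<'E'
from h import *
import pickle
# row profiles of brightness: pad/jaw edges
for f,cols in (("w6",(362,396)),("w7f",(372,384))):
    g=cv2.cvtColor(cv2.imread(f"pics/{f}.png"),cv2.COLOR_BGR2GRAY)
    print(f,g[(0 if f=="w6" else 95):(55 if f=="w6" else 150),cols[0]:cols[1]].mean(1).astype(int).tolist())
c=cam("wrist",pickle.load(open("o7.pkl","rb")))
rows=[106,121,136]; print(hold(px2w(c,[(376,r) for r in rows],.046)))
o=pickle.load(open("o7.pkl","rb")); o["eef_pos"]=np.array([.4814,-.1872,.1433]); c=cam("wrist",o)
print("w6",hold(px2w(c,[(380,r) for r in (7,17,41)],.046)))
E
```

```text
w6 [131, 130, 127, 126, 125, 149, 201, 230, 234, 233, 233, 233, 233, 233, 232, 225, 196, 157, 140, 140, 142, 143, 143, 143, 139, 131, 129, 129, 129, 130, 130, 130, 130, 130, 131, 131, 131, 132, 129, 114, 100, 98, 98, 97, 97, 97, 98, 98, 99, 100, 100, 100, 100, 100, 100]
w7f [57, 57, 56, 57, 57, 57, 57, 56, 55, 55, 59, 134, 230, 241, 241, 241, 241, 240, 240, 240, 240, 239, 239, 239, 235, 217, 182, 153, 146, 147, 147, 147, 147, 147, 147, 147, 147, 145, 133, 100, 75, 81, 91, 95, 95, 95, 96, 96, 96, 96, 96, 95, 97, 97, 98]
[[ -0.1 -61.6]
 [  0.1 -67.6]
 [  0.3 -73.8]]
w6 [[  0.5 -76.4]
 [  0.6 -81.6]
 [  1.  -94.4]]
```

The pad is pushed in about 6 mm by both the gap change (18 to 12 mm) and the crank angle, which is half-way. Letting go and rising.

Call:
carry_out(deltas="74.5 4 0 0 0 0 1; 74.5 4 0 0 0 0 0.5")

```text
time_s: 13.15
eef_pos: [0.5185, -0.0448, 0.071]
eef_rot: [0.001, 0.764, 0.645, -0.001]
wrist_force: [-7.1, -15.5, 6.1]
opening: 0.281
grasp_force: 8.0
```

I made a mistake there. Rows are relative to the pose at the start of the call, so that repeat moved the gripper on by about 73 mm. I'll look before doing anything else.

```bash
python3 - <<'E'
from h import *
import pickle
o=sensors.get_obs(); im=vision.camera("wrist"); s=vision.camera("side"); pickle.dump(o,open("o8.pkl","wb"))
delta(518.5,-44.8,150,80.2)
cv2.imwrite("pics/w8f.png",im); cv2.imwrite("pics/w8.png",np.hstack([im[:,160:500],cv2.resize(s[170:320,270:395],(400,480),interpolation=cv2.INTER_CUBIC)]))
E
```

```text
t 13.25 delta mm [ -0.4   1.5 -80. ] rot [-0.004  0.     0.002] F [-5.9  0.   0.2] op 0.46 gf 3.1 pos [516.8 -44.1  70. ]
```

View pics/w8.png

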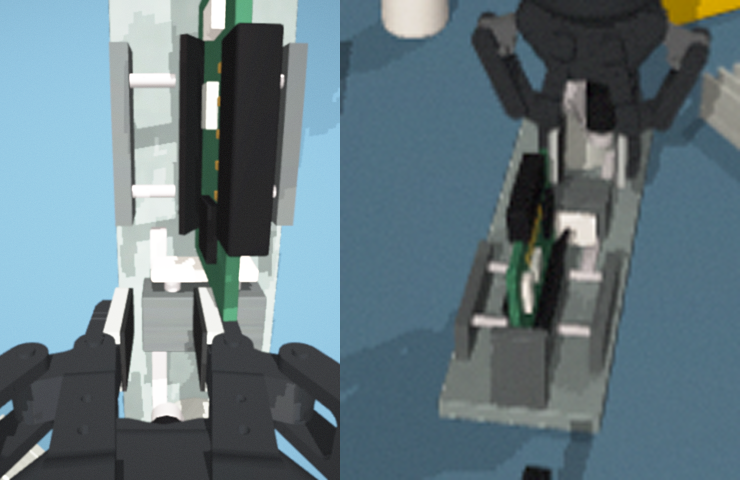

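The gripper slid past the knob and one finger now lightly touches the board's face at about 6 N. I'll move it away sideways, then go straight up.

Call:
carry_out(deltas="0 -6 0 0 0 0 0.54; 0 -10 0 0 0 0 0.54; 0 -10 -15 0 0 0 0.54; 0 -10 -60 0 0 0 0.54; 0 -10 -120 0 0 0 0.54; -40 0 -170 0 0 0 0.54; -60 0 -170 0 0 0 0.54; -60 0 -170 0 0 0 0.54")

```text
time_s: 14.25
eef_pos: [0.509, -0.1064, 0.2425]
eef_rot: [0.002, 0.766, 0.643, 0.001]
wrist_force: [-0.8, -0.7, -1.2]
opening: 0.461
grasp_force: 0.0
```

```bash
python3 - <<'E'
from h import *
import pickle
o=sensors.get_obs(); im=vision.camera("wrist"); s=vision.camera("side"); pickle.dump(o,open("o9.pkl","wb"))
delta(519,-105,240,80.2)
cv2.imwrite("pics/w9f.png",im); cv2.imwrite("pics/w9.png",np.hstack([im[:,160:500],cv2.resize(s[170:320,270:395],(400,480),interpolation=cv2.INTER_CUBIC)]))
E
```

```text
t 14.35 delta mm [ 1.4 10.7  0.6] rot [ 0.    -0.    -0.001] F [-0.1  0.1  0. ] op 0.463 gf 0.0 pos [ 508.3 -104.5  240.6]
```

View pics/w9.png

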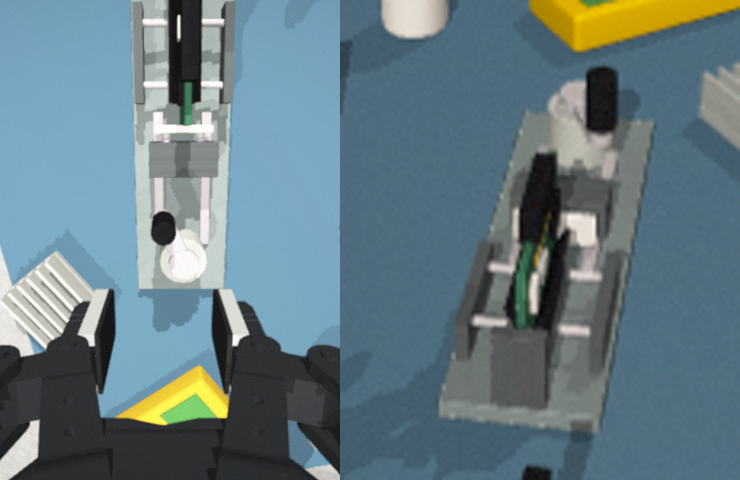

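The crank still points forward-left, knob at (323,228). The board stands in the clip and the pad touches its edge. I've now viewed 12 pictures, over the limit of 10, so I'll go by numbers from here. First: crank angle, pad gap and the board's lean.

```bash
python3 - <<'E'
from h import *
import pickle
o=pickle.load(open("o9.pkl","rb")); c=cam("wrist",o); im=cv2.imread("pics/w9f.png"); g=im.max(2)
m=((g<45)*255).astype(np.uint8); r=np.zeros_like(m); r[205:250,305:342]=255
cn=max(cv2.findContours(m&r,cv2.RETR_EXTERNAL,cv2.CHAIN_APPROX_NONE)[0],key=cv2.contourArea)[:,0]; print("knob px",cn.min(0),cn.max(0))
for z,p in ((.1,(323,cn.max(0)[1]-12)),(.06,(323.,cn.min(0)[1]+8))):
    h=hold(px2w(c,[p],z))[0]-[0,-180]; print(z,h,"theta",np.arctan2(-h[0],-h[1])%6.283,np.hypot(*h))
print("axis",hold(px2w(c,[(343,257)],.065)))
G=cv2.cvtColor(im,cv2.COLOR_BGR2GRAY)
print("col 358-366 rows 115-185",G[115:185,358:366].mean(1).astype(int).tolist())
print("col 330-336",G[115:185,322:330].mean(1).astype(int).tolist())
hsv=cv2.cvtColor(im,cv2.COLOR_BGR2HSV); gr=cv2.inRange(hsv,(40,60,20),(85,255,255)); gr[:60]=0; gr[140:]=0; gr[:,320:345].sum()
for y in range(84,126,4):
    x=np.where(gr[y,330:370])[0]+330; b=np.where(g[y,300:400]<40)[0]+300
    print(y,"green",(x.min(),x.max()) if len(x) else None,"black",(b.min(),b.max()) if len(b) else None)
E
```

```text
knob px [312 212] [334 244]
0.1 [-18.  43.] theta 2.7451513703713517 46.61544808322666
0.06 [-17.9  42.3] theta 2.7412748777158393 45.931470692761415
axis [[  -0.4 -170.1]]
col 358-366 rows 115-185 [190, 190, 190, 191, 193, 199, 203, 203, 204, 230, 254, 255, 255, 255, 255, 255, 254, 238, 212, 210, 211, 205, 193, 186, 184, 175, 150, 141, 137, 136, 136, 135, 136, 136, 138, 138, 138, 139, 137, 137, 136, 136, 135, 134, 131, 134, 138, 138, 136, 136, 138, 140, 139, 136, 135, 131, 132, 132, 135, 138, 136, 140, 167, 192, 197, 196, 195, 194, 195, 195]
col 330-336 [151, 151, 151, 158, 168, 173, 174, 173, 172, 207, 253, 255, 255, 255, 255, 255, 255, 245, 216, 204, 204, 202, 197, 187, 188, 202, 201, 161, 136, 135, 135, 135, 135, 138, 139, 140, 139, 139, 139, 138, 138, 136, 134, 134, 132, 134, 137, 138, 136, 136, 138, 139, 138, 138, 137, 137, 135, 134, 135, 137, 138, 136, 137, 157, 162, 162, 161, 160, 160, 163]
84 green (np.int64(343), np.int64(352)) black (np.int64(330), np.int64(359))
88 green (np.int64(343), np.int64(352)) black (np.int64(330), np.int64(359))
92 green (np.int64(343), np.int64(352)) black (np.int64(330), np.int64(359))
96 green (np.int64(343), np.int64(352)) black (np.int64(330), np.int64(359))
100 green (np.int64(343), np.int64(352)) black (np.int64(330), np.int64(359))
104 green (np.int64(343), np.int64(351)) black (np.int64(338), np.int64(342))
108 green (np.int64(340), np.int64(351)) black None
112 green (np.int64(340), np.int64(351)) black None
116 green (np.int64(340), np.int64(351)) black None
120 green (np.int64(340), np.int64(351)) black None
124 green (np.int64(344), np.int64(350)) black None
```

```bash
python3 - <<'E'
from h import *
import pickle
o=pickle.load(open("o9.pkl","rb")); c=cam("wrist",o); im=cv2.imread("pics/w9f.png")
print("pad front, jaw front@46",hold(px2w(c,[(347,124),(347,141.5)],.046)))
print("board top end@94",hold(px2w(c,[(343,104),(352.5,104),(347.5,124)],.094)),"bottom@46",hold(px2w(c,[(344,124),(350.5,124)],.046)))
for y in (20,50,85):
    print("clip/base cols",y,[(p,im[y,p].tolist()) for p in ()])
b=im.max(2); n=np.where(b[95,300:400]<30)[0]+300; print("black cols row95",n.tolist())
t=cam("top"); s=cam("side"); si=vision.camera("side"); hs=cv2.cvtColor(si,cv2.COLOR_BGR2HSV)
# predicted side pixels for upright board +y edge: bottom z .053 / top .094; bar end corners
E3=lambda x,y,z: np.r_[(O+ex*x+ey*y)/1000,z]
P=[E3(0,60,.06),E3(0,60,.094),E3(0,30,.094),E3(0,30,.114)]
print("pred +y edge",w2px(s,P).round(1))
gr=cv2.inRange(hs,(40,70,20),(85,255,255)); q=w2px(s,P)
for y in range(int(q[1][1])-4,int(q[0][1])+6,2):
    x=np.where(gr[y,300:370])[0]+300; print(y,(x.min(),x.max()) if len(x) else None, end=" ")
bk=si.max(2)<40
print()
for y in range(int(q[3][1])-4,int(q[2][1])+4,3):
    x=np.where(bk[y,300:370])[0]+300; print(y,(x.min(),x.max()) if len(x) else None, end=" ")
E
```

```text
pad front, jaw front@46 [[  2.8 -57.6]
 [  3.  -72.1]]
board top end@94 [[ -3.3 -43.2]
 [  3.6 -43.2]
 [  0.1 -57.1]] bottom@46 [[  0.3 -57.6]
 [  5.8 -57.6]]
clip/base cols 20 []
clip/base cols 50 []
clip/base cols 85 []
black cols row95 [331, 332, 333, 334, 335, 336, 337, 338, 353, 354, 355, 356, 357, 358, 359]
pred +y edge [[326.1 271.3]
 [325.9 255.7]
 [328.8 245. ]
 [328.7 235.6]]
251 (np.int64(326), np.int64(329)) 253 (np.int64(325), np.int64(329)) 255 (np.int64(325), np.int64(328)) 257 (np.int64(324), np.int64(328)) 259 (np.int64(324), np.int64(327)) 261 (np.int64(324), np.int64(327)) 263 (np.int64(324), np.int64(327)) 265 (np.int64(324), np.int64(327)) 267 (np.int64(324), np.int64(328)) 269 (np.int64(325), np.int64(331)) 271 (np.int64(325), np.int64(330)) 273 None 275 None 
231 (np.int64(327), np.int64(338)) 234 (np.int64(327), np.int64(338)) 237 (np.int64(326), np.int64(337)) 240 (np.int64(326), np.int64(337)) 243 (np.int64(326), np.int64(340)) 246 (np.int64(337), np.int64(339))
```

The last frame was taken while the arm was settling, and its scale is coarse. I'll take a settled close view from above the pad, as with the earlier good measurement.

Call:
carry_out(deltas="-7 15 40 0 0 0 0.5; -7 15 90 0 0 0 0.5; -7 15 110 0 0 0 0.5; -7 15 110 0 0 0 0.5; -7 15 110 0 0 0 0.5; -7 15 110 0 0 0 0.5")

```text
time_s: 15.15
eef_pos: [0.523, -0.1143, 0.1318]
eef_rot: [0.001, 0.765, 0.644, 0.001]
wrist_force: [-0.7, -0.2, -0.3]
opening: 0.499
grasp_force: 0.0
```

```bash
python3 - <<'E'
from h import *
import pickle
o=sensors.get_obs(); im=vision.camera("wrist"); pickle.dump(o,open("o10.pkl","wb")); cv2.imwrite("pics/w10f.png",im)
c=cam("wrist",o); print(o["eef_pos"],abs(o["dq"]).max())
G=cv2.cvtColor(im,cv2.COLOR_BGR2GRAY)
# candidate pixels of pad area for holder points
for x in (-15,0,15):
    col=[int(round(w2px(c,np.r_[(O+ex*x+ey*-65)/1000,.046])[0][0]))]
    r0=int(w2px(c,np.r_[(O+ex*x+ey*-45)/1000,.046])[0][1]); r1=int(w2px(c,np.r_[(O+ex*x+ey*-112)/1000,.046])[0][1])
    prof=G[r0:r1,col[0]-3:col[0]+4].mean(1)
    d=np.diff(cv2.GaussianBlur(prof[:,None],(1,3),0)[:,0]); k=[i for i in range(1,len(d)-1) if abs(d[i])>12 and abs(d[i])>=abs(d[i-1]) and abs(d[i])>=abs(d[i+1])]
    print("x",x,"col",col,[(r0+i,int(prof[max(i-2,0)]),int(prof[min(i+3,len(prof)-1)]),hold(px2w(c,[(col[0],r0+i+.5)],.046))[0].tolist()) for i in k])
m=((im.max(2)<45)*255).astype(np.uint8); q=w2px(c,np.r_[(O+ex*-18+ey*-139)/1000,.1])[0]; print("knob pred",q)
r=np.zeros_like(m); r[int(q[1])-50:int(q[1])+40,int(q[0])-40:int(q[0])+40]=255
for cn in cv2.findContours(m&r,cv2.RETR_EXTERNAL,cv2.CHAIN_APPROX_NONE)[0]:
    if cv2.contourArea(cn)>200:
        b=cv2.boundingRect(cn); w=hold(px2w(c,[(b[0]+b[2]/2,b[1]+b[3]-b[2]/2)],.1))[0]-[0,-180]; print(b,"knob",w,np.arctan2(-w[0],-w[1])%6.283,np.hypot(*w))
E
```

```text
[ 0.52296961 -0.11429459  0.13180649] 0.0039694007985922285
x -15 col [302] [(93, 185, 136, [-14.9, -45.2]), (109, 152, 191, [-15.0, -53.9]), (116, 190, 255, [-15.0, -57.7]), (128, 255, 219, [-15.1, -64.4]), (139, 200, 207, [-15.2, -70.5]), (142, 217, 140, [-15.3, -72.2]), (194, 141, 169, [-15.7, -102.6])]
x 0 col [328] [(117, 123, 241, [-0.3, -58.3]), (128, 238, 141, [-0.3, -64.4]), (140, 142, 75, [-0.3, -71.1]), (194, 92, 144, [-0.2, -102.7])]
x 15 col [355] [(94, 185, 139, [14.8, -45.8]), (99, 139, 175, [14.9, -48.5]), (116, 196, 255, [15.0, -57.7]), (128, 254, 191, [15.2, -64.4]), (141, 191, 138, [15.3, -71.7]), (194, 141, 195, [15.9, -102.7])]
knob pred [293.2564706  287.87415217]
(253, 291, 17, 36) knob [-34.5  24.2] 2.1824942970988293 42.14130989895781
(276, 246, 38, 57) knob [-17.1  43.2] 2.764683383264972 46.461274196905094
```

The board slid about 3.5 mm towards the post. It is still within tolerance, but pad compression is now only about 4 mm. I'll first check that the board is still fully home by probing the bar top (expected at 114 mm) near both ends, then add a little crank.

Call:
carry_out(deltas="0 0 -30 0 0 0 1; 50 2 -30 0 0 0 1; 113 3.5 -30 0 0 0 1; 113 3.5 -30 0 0 0 1; 113 3.5 0 0 0 0 1; 113 3.5 12 0 0 0 1; 113 3.5 15 0 0 0 1; 113 3.5 17 0 0 0 1; 113 3.5 19 0 0 0 1; 113 3.5 19 0 0 0 1")

```text
time_s: 16.45
eef_pos: [0.5454, -0.0038, 0.1122]
eef_rot: [0.001, 0.765, 0.644, 0.0]
wrist_force: [0.4, -2.1, 2.6]
opening: -0.001
grasp_force: 1.4
```

Call:
carry_out(deltas="0 0 1.5 0 0 0 1; 0 0 3 0 0 0 1; 0 0 3 0 0 0 1")

```text
time_s: 16.82
eef_pos: [0.5474, -0.0044, 0.112]
eef_rot: [0.003, 0.765, 0.644, 0.002]
wrist_force: [-2.9, -1.5, 17.5]
opening: -0.004
grasp_force: 8.9
```

Call:
carry_out(deltas="0 0 -12 0 0 0 1; 44 0 -12 0 0 0 1; 44 0 -6 0 0 0 1; 44 0 -3 0 0 0 1; 44 0 -1 0 0 0 1; 44 0 0 0 0 0 1; 44 0 0 0 0 0 1")

```text
time_s: 17.7
eef_pos: [0.5549, 0.04, 0.112]
eef_rot: [0.002, 0.765, 0.644, 0.003]
wrist_force: [-2.5, 5.5, 19.5]
opening: -0.002
grasp_force: 10.0
```

Both ends read 112.0 mm and are solid, so the board is level and fully home. Back to the knob.

Call:
carry_out(deltas="0 0 -40 0 0 0 0.5; -50 -6 -50 0 0 0 0.5; -110 -12 -50 0 0 0 0.5; -162.5 -18.5 -50 0 0 0 0.5; -162.5 -18.5 -20 0 0 0 0.5; -162.5 -18.5 -15 0 0 0 0.5; -162.5 -18.5 -15 0 0 0 0.5")

```text
time_s: 18.58
eef_pos: [0.5058, -0.1168, 0.123]
eef_rot: [-0.001, 0.765, 0.644, -0.0]
wrist_force: [-0.2, 0.4, 0.8]
opening: 0.496
grasp_force: 0.0
```

```bash
python3 - <<'E'
from h import *
delta(508.9,-117.2,70,80.2)
E
```

```text
t 18.575 delta mm [ 0.1  3.2 53. ] rot [-0.001 -0.     0.   ] F [-0.2  0.4  0.8] op 0.496 gf 0.0 pos [ 505.8 -116.8  123. ]
```

Call:
carry_out(deltas="0 3 25 0 0 0 0.5; 0 3 53 0 0 0 0.5; 0 3 53 0 0 0 0.5; 0 3 53 0 0 0 1; 0 3 53 0 0 0 1; 0 3 53 0 0 0 1; 0 3 53 0 0 0 1; 0 3 53 0 0 0 1")

```text
time_s: 19.58
eef_pos: [0.51, -0.1175, 0.072]
eef_rot: [0.001, 0.765, 0.644, 0.0]
wrist_force: [-2.3, 2.7, 5.8]
opening: 0.211
grasp_force: 58.5
```

```bash
python3 - <<'E'
from h import *
o=sensors.get_obs(); h=hold(o["eef_pos"][None,:2])[0]-[0,-180]; t0=np.arctan2(-h[0],-h[1])%6.283; print("theta",t0,"len",np.hypot(*h),o["opening"],o["grasp_force"],o["wrist_force"],o["eef_pos"])
for d in (.05,.1,.15,.2,.25): print(d,np.round([45*(np.cos(t0)-np.cos(t0+d)),45*(np.sin(t0)-np.sin(t0+d))],1))
E
```

```text
theta 2.774418819771574 len 44.57084248698918 0.21084541730255615 58.52333843708038 [-2.33777226  2.68298224  5.78879525] [ 0.50998193 -0.11754023  0.07202462]
0.05 [0.8 2.1]
0.1 [1.4 4.3]
0.15 [1.9 6.5]
0.2 [2.4 8.7]
0.25 [ 2.7 10.9]
```

Call:
carry_out(deltas="0.8 2.1 0 0 0 0 1; 1.4 4.3 0 0 0 0 1; 1.9 6.5 0 0 0 0 1; 2.4 8.7 0 0 0 0 1; 2.4 8.7 0 0 0 0 1")

```text
time_s: 20.2
eef_pos: [0.5189, -0.1166, 0.072]
eef_rot: [0.001, 0.765, 0.644, 0.0]
wrist_force: [-2.7, 2.1, 6.3]
opening: 0.215
grasp_force: 58.5
```

```bash
python3 - <<'E'
from h import *
o=sensors.get_obs(); im=vision.camera("wrist"); c=cam("wrist",o)
h=hold(o["eef_pos"][None,:2])[0]-[0,-180]; print("theta",np.arctan2(-h[0],-h[1])%6.283,np.hypot(*h),o["wrist_force"])
G=cv2.cvtColor(im,cv2.COLOR_BGR2GRAY)
for x in (-15,15):
    f=lambda y:w2px(c,np.r_[(O+ex*x+ey*y)/1000,.046])[0]
    col=int(round(f(-65)[0])); r0=int(f(-48)[1]); r1=int(f(-80)[1]); prof=G[r0:r1,col-3:col+4].mean(1)
    d=np.diff(cv2.GaussianBlur(prof[:,None],(1,3),0)[:,0]); k=[i for i in range(1,len(d)-1) if abs(d[i])>10 and abs(d[i])>=max(abs(d[i-1]),abs(d[i+1]))]
    print(x,[(r0+i,int(prof[max(i-2,0)]),int(prof[min(i+3,len(prof)-1)]),hold(px2w(c,[(col,r0+i+.5)],.046))[0][1]) for i in k])
E
```

```text
theta 2.9771811673427666 44.60145737529212 [-2.69020358  2.05405184  6.31251272]
-15 [(99, 144, 194, np.float64(-54.4)), (108, 194, 255, np.float64(-58.0)), (123, 254, 202, np.float64(-64.1)), (136, 205, 137, np.float64(-69.5))]
15 [(86, 143, 200, np.float64(-49.2)), (108, 206, 255, np.float64(-58.0)), (123, 254, 199, np.float64(-64.1)), (136, 199, 139, np.float64(-69.5))]
```

The pad is pushed in about 6 mm (gap 11.5 mm against 18 mm free). Releasing in place, with zero shift this time, and rising.

Call:
carry_out(deltas="0 0 0 0 0 0 0.5; 0 0 0 0 0 0 0.5; 0 0 0 0 0 0 0.5; 0 0 -20 0 0 0 0.5; 0 0 -60 0 0 0 0.5; 0 0 -60 0 0 0 0.5; 0 0 -60 0 0 0 0.5")

```text
time_s: 21.12
eef_pos: [0.518, -0.1165, 0.13]
eef_rot: [-0.0, 0.765, 0.644, -0.0]
wrist_force: [0.0, 0.7, -0.4]
opening: 0.494
grasp_force: 0.0
```

```bash
python3 - <<'E'
from h import *
o=sensors.get_obs(); im=vision.camera("wrist"); c=cam("wrist",o); print(o["eef_pos"],abs(o["dq"]).max(),o["wrist_force"])
G=cv2.cvtColor(im,cv2.COLOR_BGR2GRAY)
for x in (-15,15):
    f=lambda y:w2px(c,np.r_[(O+ex*x+ey*y)/1000,.046])[0]
    col=int(round(f(-65)[0])); r0=int(f(-48)[1]); r1=int(f(-80)[1]); prof=G[r0:r1,col-3:col+4].mean(1)
    d=np.diff(cv2.GaussianBlur(prof[:,None],(1,3),0)[:,0]); k=[i for i in range(1,len(d)-1) if abs(d[i])>10 and abs(d[i])>=max(abs(d[i-1]),abs(d[i+1]))]
    print(x,[(r0+i,int(prof[max(i-2,0)]),int(prof[min(i+3,len(prof)-1)]),hold(px2w(c,[(col,r0+i+.5)],.046))[0][1]) for i in k])
# narrow board still standing: bar near rack in top view
t=cam("top"); T=vision.camera("top"); m=((T.max(2)<45)*255).astype(np.uint8); m[:215]=0; m[310:]=0; m[:,:160]=0; m[:,262:]=0; blobs(m,t,.11)
E
```

```text
[ 0.51797755 -0.11653248  0.12998313] 0.017820945096441353 [ 0.04012374  0.65964726 -0.35351087]
-15 [(104, 145, 184, np.float64(-54.2)), (111, 187, 255, np.float64(-58.0)), (123, 255, 207, np.float64(-64.6)), (132, 193, 141, np.float64(-69.5))]
15 [(93, 135, 172, np.float64(-48.3)), (111, 192, 255, np.float64(-58.0)), (122, 253, 192, np.float64(-64.0)), (132, 192, 137, np.float64(-69.5))]
px [202. 243.] mm [556.1 250.9] [73.5 12.1] 76.0
```

Jaw and pad stayed put after release, the narrow board hasn't moved, and the gripper is clear. Handing in.

```bash
python3 -c "
from bench import ctrl; print(ctrl.hand_in())"
```

```text
the job is handed in; nothing more can be done
None
```

I handed the job in at about 21 s: the wide board is fully home, upright and about 2 mm off mid-clip, the pad is pushed in about 6 of 12 mm, and the narrow board is untouched; a mistaken move while letting go dragged the crank and slid the board about 3.5 mm (I re-checked seating and re-set the crank), and I viewed 12 pictures against the limit of 10.

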